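# Make room for the long mandrel in the goldsmith's tray

### The job

The long stepped wooden mandrel does not fit in the bench tray as its divider stands now. Slide the divider towards the short mandrel to make the empty bay long enough, then lay the long mandrel flat in that bay, along the tray. The short mandrel stays lying flat in its own bay on the other side of the divider.

Things in the scene. Friction and masses are not known exactly. Their poses are not given: they have to be found in the camera images.
- tray: Dark wooden open tray fixed to the bench, outside 122 mm wide (its x), 352 mm long (its y), 40 mm high; walls and floor 6 mm, inside 110 x 340 mm. Origin: centre of its underside, on the bench. One divider splits its length in two bays: the one at its -y end is empty, the one at its +y end holds the short mandrel.
- divider_tab (a point): Grip tab on the upright plywood divider across the tray. Point: tab's centre, 68 mm above the bench; axes as the tray's. Tab 50 mm (x) by 12 mm (y), top at 84 mm; under it the 12 mm board reaches down to the tray's floor, faces flush. Slides only along the tray's y, 3 N friction, stays where left; its centre runs from y -90 to a stop at +85 mm, which leaves the short mandrel room.
- long_mandrel_mid (a point): Centre of the long mandrel: wooden bar of five square steps, 185 mm long, lying on the bench in front of the tray; a similar bar there has three steps, 111 mm. x axis: its length, to the thin end; z up. Steps 37 mm long, 34, 31, 28, 25, 22 mm wide and high, one flat underside; the point is 14 mm above it, in the 28 mm step. 80 to 140 g, centre of mass about 15 mm to the thick end.
- short_mandrel_mid (a point): Centre (15 mm above its underside) of the short wooden mandrel: two square steps of 32 and 28 mm, 72 mm long in all, lying on the tray's floor along the tray, near its +y end. Its x axis is its length. It need not be touched.
Not all that is in view belongs to the job. Leave any black look-alike of the part that bears short_mandrel_mid alone.

How it is judged:
On the way:
1. the divider has been slid so that the empty bay is long enough for the long mandrel (y of divider_tab in the frame of tray above 0.021 m), for 0.2 s.
At the end, for the whole second after the job is handed in: The long mandrel lies flat on the tray's floor (within 7 degrees), wholly between the tray's -y end wall and the divider, along the tray within 17 degrees; the short mandrel lies flat (within 10 degrees) on the tray's floor on the other side of the divider (z of long_mandrel_mid in the frame of tray between 0.014 and 0.027 m and angle between long_mandrel_mid's own x axis and vertical between 1.45 and 1.69 rad and x of long_mandrel_mid in the frame of tray between -0.048 and 0.048 m and y of long_mandrel_mid in the frame of tray above -0.09 m and y of long_mandrel_mid in the frame of divider_tab below -0.088 m and angle between the x axis of long_mandrel_mid and the y axis of tray, either way round below 0.3 rad and z of short_mandrel_mid in the frame of tray between 0.013 and 0.03 m and angle between short_mandrel_mid's own x axis and vertical between 1.4 and 1.74 rad and x of short_mandrel_mid in the frame of tray between -0.05 and 0.05 m and y of short_mandrel_mid in the frame of tray below 0.16 m and y of short_mandrel_mid in the frame of divider_tab above 0.018 m); the robot touches nothing.
It also fails if it takes over 51 s, if anything falls off the work surface, if the arm or the gripper's body presses on something with over 40 N, if the wrist force passes 120 N, or if a joint passes its speed limit or range.

### The arm

A 7-joint arm with a two-finger parallel gripper is mounted at the origin on the work surface. World frame = base frame: x ahead of the robot, y to its left, z up, the work surface at z = 0. Lengths are in m, angles in rad, forces in N, time in s.
With the tool pointing down it reaches from about 0.4 to 0.875 m from the base axis. Payload 6.5 kg.
Tool frame: the origin (TCP) lies at the very end of the fingers, on their centre line; the grasp point (between the pads) lies 19 mm behind it; x points along the fingers, y is the direction in which the jaws open and shut, and the axes are right-handed (so a half turn about x gives the same grasp; the last joint's range is limited). The gripper opens to 88 mm and grips with 3 to 60 N. Pads are 18 mm wide; open, the fingers measure 123 mm over their backs; the gripper's body (75 mm by 187 mm) begins 45 mm behind the grasp point.
Start: joints at [1.277, 0.536, -0.004, 1.538, 0.003, 1.067, -0.071], TCP at [0.147, -0.633, 0.239] pointing down, gripper open.
Joint ranges: [-2.7, 2.7], [-0.37, 2.16], [-1.27, 1.26], [0.24, 2.4], [-1.31, 4.45], [0.19, 1.91], [-2.76, 2.76]. Speed limits (rad/s): [2.39, 2.39, 3.14, 3.14, 3.14, 3.14, 3.14].

### API

Orientations are given as a unit quaternion [x, y, z, w].
In Python, from plant import arm gives the robot as it stands. The module is installed in compiled form; this text tells all that it offers.
- The arm moves only by the shell command python3 -m pendant 'ROWS' [FORCE]. ROWS is JSON, a list of rows, each an object of numbers: "tx", "ty", "tz": the shift along the tool's x, y, z in cm; "yaw": the turn about the tool's x in rad; "jaw": the closure in counts, from 0 (fully open) to 255 (shut). A call has 1 to 10 rows; each row shifts and turns the pose as measured when the row begins, along the tool's axes as they then stand; what a row does not reach is not made up. A row lasts 1/10 s, in which the tool goes at most 50 mm and 8.59 degrees, less where a joint would pass 70% of its speed; a pose out of reach is approached as far as the arm can. A call is refused whole if a number of a shift passes 5 or a number of a turn 0.15, either way. A call with a gripper value outside its range is refused whole. The fingers move at their own pace and stop on an object; FORCE is the grip in N (left out, the last holds). Time passes only in rows, so rows that do not move let the fingers close. It gives the time, the measured TCP pose, the force and the opening at its end, in the units of the state.
- arm.read_state(): the state, without advancing time (a new reading comes with each control period).
- arm.get_image(name): name is "scene" or "top" or "wrist"; returns a dict with "img" (384x512x3 uint8, blue, green, red), "z_map" (384x512 float32, m along the optical axis (not along the pixel's ray), 0 where there is no reading), "fx", "fy", "cx", "cy" (pixels), "world_from_camera" (4x4, takes a point from camera to world coordinates). Camera axes: x right, y down, z forward; pixel columns grow to the right and rows downward; lengths in m; the calibration is good to about 2 mm. A picture is of the moment at which its call begins.
- arm.close_job(): hands the job in, once; it reports no verdict.
The state is a dict: "time_s": time; "joint_positions": joint angles; "dq": joint speeds; "tau": joint torques, N m; "tool_pos": TCP position; "tcp_rot": TCP orientation; "contact_force": force on the tool from outside, world axes, zero at the start; "wrist_torque": the same for the moment, N m; "finger_gap": finger opening in m.
Only numpy, scipy, OpenCV 4.12 (cv2) and the standard library are available. Lean on these libraries where they do the work, as an engineer would, in place of code of your own. Each camera call takes 0.05 s, during which the arm holds its last target. There are 200 camera calls.

## Working session

There is one attempt and no reset: what is moved stays moved. The work goes in short steps, Python scripts to look and compute and a shell command to move; the robot and the scene stay as the last step left them, time stands still between calls to the robot, and variables do not carry over. Pictures are saved under pics/ and viewed, about 8 in all and at most 12, crops included, and the job is handed in when it is done.

```bash
mkdir -p pics
cat > h.py <<'E'
import numpy as np, cv2
from plant import arm
def grab(n,tag):
    d=arm.get_image(n); cv2.imwrite(f'pics/{tag}.png',d['img']); np.savez(f'pics/{tag}.npz',**d); return d
def load(tag): return dict(np.load(f'pics/{tag}.npz'))
def pts(d):
    v,u=np.mgrid[0:384,0:512]; z=d['z_map']
    P=np.stack([(u-d['cx'])/d['fx']*z,(v-d['cy'])/d['fy']*z,z,np.ones_like(z)],-1)@d['world_from_camera'].T
    P=P[...,:3]; P[z==0]=np.nan; return P
E
python3 - <<'E'
from h import *
s=arm.read_state(); print(s)
a=grab('scene','s0')['img'];b=grab('top','t0');print(b['world_from_camera'])
E
```

```text
{'time_s': 0.0, 'joint_positions': array([ 1.27677649,  0.53715433, -0.00442251,  1.53886582,  0.00257363,
        1.0672651 , -0.07123545]), 'dq': array([ 0.00217871, -0.00033186,  0.001108  ,  0.00035801, -0.00229425,
        0.00159024,  0.00097767]), 'tau': array([ 6.20074861e-04, -5.70978928e+01,  9.90169421e-01, -2.51606387e+01,
       -5.65375818e-02,  1.78856088e-02,  1.42766676e-04]), 'tool_pos': array([ 0.14665057, -0.63262052,  0.23784972]), 'tcp_rot': array([-0.70241755, -0.08096276,  0.70262959, -0.07978893]), 'contact_force': array([-0.9112164 ,  0.07982035, -0.57497167]), 'wrist_torque': array([-0.00371087,  0.01693242, -0.01680297]), 'finger_gap': 0.08860417950968044}
[[ 0.0196622  -0.98528805  0.16976704  0.4406376 ]
 [-0.99967919 -0.02208572 -0.01239877  0.00758591]
 [ 0.01596579 -0.1694688  -0.98540622  0.75428285]
 [ 0.          0.          0.          1.        ]]
```

View pics/t0.png

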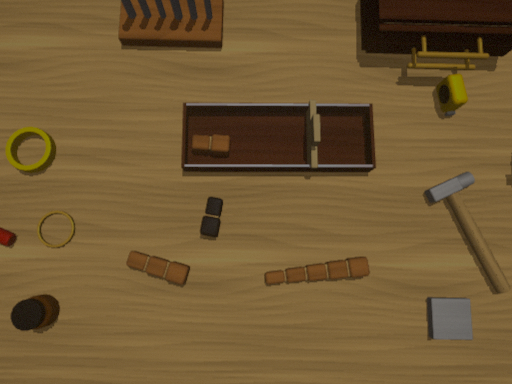

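View pics/s0.png

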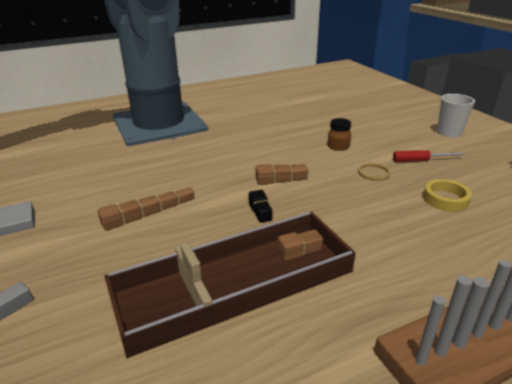

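The top view shows the tray at cols 183–374, rows 102–172, with its +y end to the left. The divider tab is near (315,128). The long mandrel runs from (265,278), thin end, to (368,267), thick end. The short mandrel is at (211,144), and a black decoy lies at (211,217).

Run:
```python
from h import *
d=load('t0'); P=pts(d); print(np.isfinite(P[...,2]).mean())
Z=P[...,2]
print('bench z',np.nanmedian(Z[200:380:9,:]))
def box(r0,r1,c0,c1,zl,zh):
    m=np.zeros(Z.shape,bool); m[r0:r1,c0:c1]=True
    m&=(Z>zl)&(Z<zh); return P[m]
def rect(p,n):
    r=cv2.minAreaRect((p[:,:2]*1000).astype(np.float32)); print(n,len(p),'c',r[0],'size',r[1],'ang',r[2],'zmed',np.median(p[:,2]),'zmax',p[:,2].max())
rect(box(95,180,175,385,.034,.046),'trayrim')
t=box(95,180,290,340,.075,.095); rect(t,'tab')
t=box(95,180,290,340,.05,.095); rect(t,'board')
L=box(245,300,255,380,.012,.05); rect(L,'long')
s=box(128,162,186,236,.02,.05); rect(s,'short')
# long: PCA axis & profile
c=L[:,:2].mean(0); w,v=np.linalg.eigh(np.cov(L[:,:2].T)); a=v[:,1]; a=a if a[1]>0 else -a
x=(L[:,:2]-c)@a; y=(L[:,:2]-c)@np.array([-a[1],a[0]])
print('axis',a,c,x.min(),x.max())
for lo in np.arange(x.min(),x.max(),.0185):
    k=(x>=lo)&(x<lo+.0185); print(round(lo,4),np.round([y[k].min(),y[k].max(),np.median(L[k,2])],4))
```

```text
0.9960428873697916
bench z 0.0011914737299020817
trayrim 2542 c (662.917724609375, -50.69499206542969) size (123.16207885742188, 352.8329162597656) ang 1.1089751720428467 zmed 0.04081265678291557 zmax 0.04589135959626389
tab 219 c (663.1856079101562, -112.98369598388672) size (48.00830078125, 11.770530700683594) ang 0.6551547050476074 zmed 0.08486906522283355 zmax 0.08844736291152755
board 557 c (663.8551025390625, -113.12429809570312) size (127.22071075439453, 12.339916229248047) ang 1.382145881652832 zmed 0.05765940497246769 zmax 0.08844736291152755
long 1665 c (417.6134033203125, -121.92772674560547) size (34.11856460571289, 183.54153442382812) ang 8.09865665435791 zmed 0.028994178758372735 zmax 0.03845252753687578
short 665 c (651.712646484375, 79.64647674560547) size (83.6917724609375, 40.0057487487793) ang 86.08157348632812 zmed 0.03585884972005715 zmax 0.04379279118011392
axis [-0.14204939  0.98985957] [ 0.4190922  -0.12956894] -0.08399461830316919 0.09955153164454218
-0.084 [-0.0166  0.0173  0.0346]
-0.0655 [-0.0166  0.0175  0.0344]
-0.047 [-0.015   0.0159  0.0315]
-0.0285 [-0.0151  0.0161  0.0312]
-0.01 [-0.0136  0.0144  0.0285]
0.0085 [-0.0137  0.0143  0.0282]
0.027 [-0.0122  0.0129  0.0253]
0.0455 [-0.0121  0.0127  0.0248]
0.064 [-0.0106  0.0111  0.0224]
0.0825 [-0.0107  0.0114  0.0221]
```

```bash
cat >> h.py <<'E'
from scipy.spatial.transform import Rotation as R
def plan(target,jawdir):
    s=arm.read_state(); M=R.from_quat(s['tcp_rot']).as_matrix(); p=s['tool_pos']
    j=np.array([*jawdir,0.]); j/=np.linalg.norm(j)
    if j@M[:,1]<0: j=-j
    yaw=np.arctan2(j@M[:,2],j@M[:,1])
    M2=M@R.from_rotvec([yaw,0,0]).as_matrix()
    dl=np.array(target)-p
    print('t',s['time_s'],'tcp',p.round(4),'gap',round(float(s['finger_gap']),4),'F',s['contact_force'].round(1),'tilt',M[:,0].round(3),'ty',M[:,1].round(3),'tz',M[:,2].round(3),'q7',s['joint_positions'][6].round(2))
    print('yaw',yaw.round(3),'shift cm now-axes',(M.T@dl*100).round(2),'after-yaw axes',(M2.T@dl*100).round(2))
E
python3 - <<'E'
from h import *
plan([.663,-.113,.20],[-.019,1])
P=pts(load('t0'));Z=P[...,2]
print('cabinet',Z[:60,370:].max(),np.nanmin(P[:60,370:,0][Z[:60,370:]>.03]),'yellow',Z[70:115,435:470].max(),P[92,452],'hammer',Z[170:290,425:505].max())
E
```

```text
t 0.1 tcp [ 0.1467 -0.6327  0.2379] gap 0.0881 F [-0.5 -0.7  0.7] tilt [-0.     0.002 -1.   ] ty [ 0.226 -0.974 -0.002] tz [-0.974 -0.226  0.   ] q7 -0.07
yaw 0.209 shift cm now-axes [  3.85 -38.95 -62.04] after-yaw axes [  3.85 -50.97 -52.61]
cabinet nan 0.7998959698098163 yellow nan [ 0.74678505 -0.36996741  0.05561619] hammer nan
```

```bash
python3 -m pendant '[{"tz":-4.2,"ty":-2.6},{"tz":-4.2,"ty":-2.6},{"tz":-4.2,"ty":-2.6},{"tz":-4.2,"ty":-2.6},{"tz":-4.2,"ty":-2.6},{"tz":-4.2,"ty":-2.6},{"tz":-4.2,"ty":-2.6},{"tz":-4.2,"ty":-2.6},{"tz":-4.2,"ty":-2.6},{"tz":-4.2,"ty":-2.6}]' 20
python3 - <<'E'
from h import *
plan([.663,-.113,.20],[-.019,1])
E
```

```text
t 0.1 tcp [ 0.1467 -0.6327  0.2379] gap 0.0881 F [-0.5 -0.7  0.7] tilt [-0.     0.002 -1.   ] ty [ 0.226 -0.974 -0.002] tz [-0.974 -0.226  0.   ] q7 -0.07
yaw 0.209 shift cm now-axes [  3.85 -38.95 -62.04] after-yaw axes [  3.85 -50.97 -52.61]validation failed for argument at $[0]...
```

```bash
python3 -m pendant '[{"tx":0,"ty":-2.6,"tz":-4.2,"yaw":0,"jaw":0}]' 20
python3 - <<'E'
from h import *
plan([.663,-.113,.20],[-.019,1])
E
```

```text
time_s: 0.2
tool_pos: [0.1753, -0.6013, 0.2374]
tcp_rot: [-0.701, -0.077, 0.705, -0.077]
contact_force: [0.8, -0.5, 0.4]
finger_gap: 0.0884
t 0.2 tcp [ 0.1753 -0.6013  0.2374] gap 0.0884 F [ 0.8 -0.5  0.4] tilt [-0.005 -0.001 -1.   ] ty [ 0.216 -0.976  0.   ] tz [-0.976 -0.216  0.005] q7 -0.15
yaw 0.199 shift cm now-axes [  3.46 -37.14 -58.19] after-yaw axes [  3.46 -47.9  -49.71]
```

```bash
python3 -m pendant '[{"tx":0,"ty":-2.6,"tz":-4.2,"yaw":0,"jaw":0},{"tx":0,"ty":-2.6,"tz":-4.2,"yaw":0,"jaw":0},{"tx":0,"ty":-2.6,"tz":-4.2,"yaw":0,"jaw":0},{"tx":0,"ty":-2.6,"tz":-4.2,"yaw":0,"jaw":0},{"tx":0,"ty":-2.6,"tz":-4.2,"yaw":0,"jaw":0},{"tx":0,"ty":-2.6,"tz":-4.2,"yaw":0,"jaw":0},{"tx":0,"ty":-2.6,"tz":-4.2,"yaw":0,"jaw":0},{"tx":0,"ty":-2.6,"tz":-4.2,"yaw":0,"jaw":0},{"tx":0,"ty":-2.6,"tz":-4.2,"yaw":0,"jaw":0},{"tx":0,"ty":-2.6,"tz":-4.2,"yaw":0,"jaw":0}]' 20 >/dev/null
python3 - <<'E'
from h import *
plan([.663,-.113,.20],[-.019,1])
E
```

```text
t 1.2 tcp [ 0.5319 -0.2491  0.2325] gap 0.0884 F [-0.1 -1.8  0.5] tilt [-0.009  0.002 -1.   ] ty [ 0.21  -0.978 -0.003] tz [-0.978 -0.21   0.008] q7 -1.07
yaw 0.192 shift cm now-axes [  3.16 -10.55 -15.7 ] after-yaw axes [  3.16 -13.36 -13.39]
```

Yaw first, then approach.

```bash
python3 -m pendant '[{"tx":0,"ty":0,"tz":0,"yaw":0.1,"jaw":0},{"tx":0,"ty":0,"tz":0,"yaw":0.1,"jaw":0},{"tx":0.7,"ty":-3.2,"tz":-3.2,"yaw":0,"jaw":0},{"tx":0.7,"ty":-3.2,"tz":-3.2,"yaw":0,"jaw":0},{"tx":0.7,"ty":-3.2,"tz":-3.2,"yaw":0,"jaw":0},{"tx":0.7,"ty":-3.2,"tz":-3.2,"yaw":0,"jaw":0},{"tx":0,"ty":0,"tz":0,"yaw":0,"jaw":0}]' 20 >/dev/null
python3 - <<'E'
from h import *
plan([.663,-.113,.055],[-.019,1])
grab('wrist','w1')
E
```

```text
t 1.9 tcp [ 0.666  -0.1054  0.2   ] gap 0.0879 F [-0.9  1.3 -0.8] tilt [-0.01   0.006 -1.   ] ty [ 0.013 -1.    -0.007] tz [-1.    -0.013  0.01 ] q7 -1.53
yaw -0.006 shift cm now-axes [14.49  0.86  0.16] after-yaw axes [14.49  0.85  0.16]
```

View pics/w1.png

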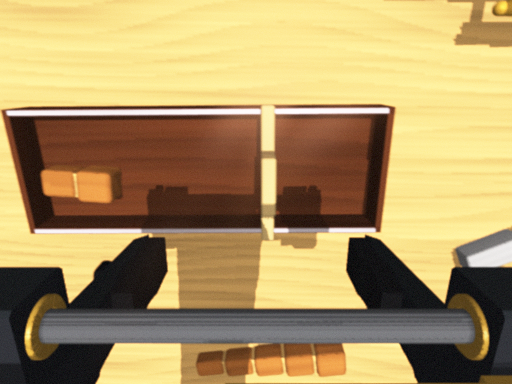

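The wrist view shows the fingers (inner edges at cols 165 and 348) straddling the divider at col 268, which agrees with the computed offset of about 9 mm. I'll descend now.

```bash
python3 -m pendant '[{"tx":4,"ty":0.85,"tz":0.15,"yaw":0,"jaw":0},{"tx":4,"ty":0,"tz":0,"yaw":0,"jaw":0},{"tx":4,"ty":0,"tz":0,"yaw":0,"jaw":0},{"tx":2,"ty":0,"tz":0,"yaw":0,"jaw":0},{"tx":0.5,"ty":0,"tz":0,"yaw":0,"jaw":0}]' 20 >/dev/null
python3 - <<'E'
from h import *
plan([.663,-.113,.055],[-.019,1])
E
```

```text
t 2.45 tcp [ 0.6599 -0.1242  0.0523] gap 0.0883 F [ 0.7  0.6 -0.4] tilt [-0.01  -0.001 -1.   ] ty [ 0.005 -1.     0.001] tz [-1.    -0.005  0.01 ] q7 -1.54
yaw -0.014 shift cm now-axes [-0.27 -1.12 -0.31] after-yaw axes [-0.27 -1.12 -0.32]
```

```bash
python3 -m pendant '[{"tx":-0.2,"ty":-1.1,"tz":-0.3,"yaw":0,"jaw":0},{"tx":0,"ty":0,"tz":0,"yaw":0,"jaw":160},{"tx":0,"ty":0,"tz":0,"yaw":0,"jaw":255},{"tx":0,"ty":0,"tz":0,"yaw":0,"jaw":255},{"tx":0,"ty":0,"tz":0,"yaw":0,"jaw":255},{"tx":0,"ty":0,"tz":0,"yaw":0,"jaw":255},{"tx":0,"ty":0,"tz":0,"yaw":0,"jaw":255},{"tx":0,"ty":0,"tz":0,"yaw":0,"jaw":255},{"tx":0,"ty":0,"tz":0,"yaw":0,"jaw":255}]' 20 >/dev/null
python3 - <<'E'
from h import *
# tray y=+0.062 along tray axis
plan([.663-.019*.124,-.113+.124,.055],[-.019,1])
E
```

```text
t 3.35 tcp [ 0.6655 -0.1149  0.0604] gap 0.0264 F [ 0.3  0.4 -1.1] tilt [-0.003 -0.003 -1.   ] ty [ 0.003 -1.     0.003] tz [-1.    -0.003  0.003] q7 -1.56
yaw -0.016 shift cm now-axes [  0.49 -12.6    0.46] after-yaw axes [  0.49 -12.6    0.25]
```

```bash
python3 -m pendant '[{"tx":0.5,"ty":0,"tz":0.2,"yaw":0,"jaw":255},{"tx":0,"ty":0,"tz":0,"yaw":0,"jaw":255},{"tx":0,"ty":0,"tz":0,"yaw":0,"jaw":255},{"tx":0,"ty":0,"tz":0,"yaw":0,"jaw":255}]' 20 >/dev/null
python3 - <<'E'
from h import *
plan([.663-.019*.124,-.113+.124,.055],[-.019,1])
E
```

```text
t 3.75 tcp [ 0.6631 -0.1146  0.0546] gap 0.0117 F [-0.6 -0.2  0.7] tilt [-0.004 -0.003 -1.   ] ty [ 0.004 -1.     0.003] tz [-1.    -0.004  0.004] q7 -1.56
yaw -0.015 shift cm now-axes [ -0.08 -12.56   0.2 ] after-yaw axes [-8.000e-02 -1.256e+01  1.000e-02]
```

Gripped, with the gap at 11.7 mm. I'll slide about 125 mm along tray +y in small rows.

```bash
python3 -m pendant '[{"tx":0,"ty":-1.5,"tz":0.02,"yaw":0,"jaw":255},{"tx":0,"ty":-1.5,"tz":0.02,"yaw":0,"jaw":255},{"tx":0,"ty":-1.5,"tz":0.02,"yaw":0,"jaw":255},{"tx":0,"ty":-1.5,"tz":0.02,"yaw":0,"jaw":255},{"tx":0,"ty":-1.5,"tz":0.02,"yaw":0,"jaw":255},{"tx":0,"ty":-1.5,"tz":0.02,"yaw":0,"jaw":255},{"tx":0,"ty":-1.5,"tz":0.02,"yaw":0,"jaw":255},{"tx":0,"ty":-1.5,"tz":0.02,"yaw":0,"jaw":255}]' 20 >/dev/null
python3 - <<'E'
from h import *
plan([.663-.019*.124,-.113+.124,.055],[-.019,1])
E
```

```text
t 4.55 tcp [0.6606 0.0069 0.0545] gap 0.012 F [-1.8 -4.   4. ] tilt [-0.004 -0.011 -1.   ] ty [-0.001 -1.     0.011] tz [-1.     0.001  0.004] q7 -1.75
yaw -0.02 shift cm now-axes [-0.05 -0.41 -0.  ] after-yaw axes [-0.05 -0.41 -0.01]
```

```bash
python3 -m pendant '[{"tx":0,"ty":0,"tz":0,"yaw":0,"jaw":255},{"tx":0,"ty":0,"tz":0,"yaw":0,"jaw":100},{"tx":0,"ty":0,"tz":0,"yaw":0,"jaw":100},{"tx":0,"ty":0,"tz":0,"yaw":0,"jaw":100},{"tx":-2,"ty":0,"tz":0,"yaw":0,"jaw":100},{"tx":-4,"ty":0,"tz":0,"yaw":0,"jaw":100},{"tx":-4,"ty":0,"tz":0,"yaw":0,"jaw":100},{"tx":-2,"ty":0,"tz":0,"yaw":0,"jaw":100},{"tx":0,"ty":0,"tz":0,"yaw":0,"jaw":100}]' 20 >/dev/null
python3 - <<'E'
from h import *
plan([.422,-.1495,.1],[.990,.142])
E
```

```text
t 5.45 tcp [0.6599 0.0122 0.1754] gap 0.0535 F [-0.4  0.3  0.3] tilt [-0.008 -0.005 -1.   ] ty [-0.002 -1.     0.005] tz [-1.     0.002  0.008] q7 -1.73
yaw 1.427 shift cm now-axes [ 7.81 16.18 23.69] after-yaw axes [  7.81  25.77 -12.6 ]
```

Since +yaw lowers q7, I'll take the equivalent turn of −1.71 rad.

```bash
python3 -m pendant '[{"tx":0,"ty":0,"tz":0,"yaw":-0.15,"jaw":0},{"tx":0,"ty":0,"tz":0,"yaw":-0.15,"jaw":0},{"tx":0,"ty":0,"tz":0,"yaw":-0.15,"jaw":0},{"tx":0,"ty":0,"tz":0,"yaw":-0.15,"jaw":0},{"tx":0,"ty":0,"tz":0,"yaw":-0.15,"jaw":0},{"tx":0,"ty":0,"tz":0,"yaw":-0.15,"jaw":0},{"tx":0,"ty":0,"tz":0,"yaw":-0.15,"jaw":0},{"tx":0,"ty":0,"tz":0,"yaw":-0.15,"jaw":0},{"tx":0,"ty":0,"tz":0,"yaw":-0.15,"jaw":0},{"tx":0,"ty":0,"tz":0,"yaw":-0.15,"jaw":0}]' 20 >/dev/null
python3 - <<'E'
from h import *
plan([.422,-.1495,.1],[.990,.142])
E
```

```text
t 6.45 tcp [0.6532 0.0076 0.1591] gap 0.0879 F [-1.1  0.6 -1.2] tilt [-0.025 -0.004 -1.   ] ty [ 0.997 -0.067 -0.024] tz [-0.067 -0.998  0.006] q7 -0.41
yaw -0.21 shift cm now-axes [  6.54 -21.86  17.19] after-yaw axes [  6.54 -24.96  12.27]
```

```bash
python3 -m pendant '[{"tx":0,"ty":0,"tz":0,"yaw":-0.1,"jaw":0},{"tx":0,"ty":0,"tz":0,"yaw":-0.1,"jaw":0},{"tx":0,"ty":-4.1,"tz":2,"yaw":0,"jaw":0},{"tx":0,"ty":-4.1,"tz":2,"yaw":0,"jaw":0},{"tx":0,"ty":-4.1,"tz":2,"yaw":0,"jaw":0},{"tx":0,"ty":-4.1,"tz":2,"yaw":0,"jaw":0},{"tx":0,"ty":-4.1,"tz":2,"yaw":0,"jaw":0},{"tx":0,"ty":-4.1,"tz":2,"yaw":0,"jaw":0},{"tx":0,"ty":0,"tz":0,"yaw":0,"jaw":0}]' 20 >/dev/null
python3 - <<'E'
from h import *
plan([.422,-.1495,.06],[.990,.142])
E
```

```text
t 7.35 tcp [ 0.4096 -0.1514  0.15  ] gap 0.0878 F [0.4 0.3 0.4] tilt [-0.044  0.008 -0.999] ty [ 0.989  0.14  -0.042] tz [ 0.139 -0.99  -0.014] q7 0.1
yaw -0.003 shift cm now-axes [8.94 1.63 0.12] after-yaw axes [8.94 1.63 0.12]
```

```bash
python3 -m pendant '[{"tx":3,"ty":0.5,"tz":0,"yaw":0,"jaw":0},{"tx":3,"ty":0.5,"tz":0,"yaw":0,"jaw":0},{"tx":2,"ty":0.5,"tz":0,"yaw":0,"jaw":0},{"tx":0,"ty":0,"tz":0,"yaw":0,"jaw":0}]' 20 >/dev/null
python3 - <<'E'
from h import *
plan([.422,-.1495,.006],[.990,.142])
d=grab('top','t2'); w=grab('wrist','w2')
cv2.imwrite('pics/c2.png',np.hstack([cv2.resize(d['img'],(400,300)),cv2.resize(w['img'],(400,300))]))
E
```

```text
t 7.75 tcp [ 0.4195 -0.1499  0.0644] gap 0.088 F [-0.4  0.   0.8] tilt [-0.044  0.011 -0.999] ty [ 0.99   0.132 -0.042] tz [ 0.132 -0.991 -0.017] q7 -0.03
yaw -0.01 shift cm now-axes [5.83 0.5  0.09] after-yaw axes [5.83 0.5  0.1 ]
```

View pics/c2.png

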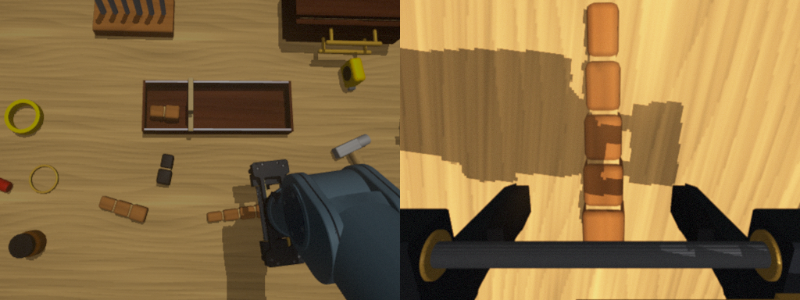

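The divider now stands near the short mandrel (top half of the picture, col 190). The long mandrel is centred between the fingers (wrist half, cols 585–622 between 530 and 672).

```bash
python3 -m pendant '[{"tx":2,"ty":0.2,"tz":0,"yaw":0,"jaw":0},{"tx":2,"ty":0.2,"tz":0,"yaw":0,"jaw":0},{"tx":1.2,"ty":0.1,"tz":0,"yaw":0,"jaw":0},{"tx":0,"ty":0,"tz":0,"yaw":0,"jaw":0}]' 40 >/dev/null
python3 - <<'E'
from h import *
plan([.422,-.1495,.006],[.990,.142])
E
```

```text
t 8.25 tcp [ 0.4266 -0.1499  0.0164] gap 0.0884 F [-0.7 -0.6  0.2] tilt [-0.035  0.008 -0.999] ty [ 0.991  0.131 -0.034] tz [ 0.131 -0.991 -0.012] q7 -0.1
yaw -0.011 shift cm now-axes [ 1.06 -0.42 -0.08] after-yaw axes [ 1.06 -0.41 -0.09]
```

```bash
python3 -m pendant '[{"tx":0.7,"ty":-0.4,"tz":0,"yaw":0,"jaw":0},{"tx":0,"ty":0,"tz":0,"yaw":0,"jaw":100},{"tx":0,"ty":0,"tz":0,"yaw":0,"jaw":255},{"tx":0,"ty":0,"tz":0,"yaw":0,"jaw":255},{"tx":0,"ty":0,"tz":0,"yaw":0,"jaw":255},{"tx":0,"ty":0,"tz":0,"yaw":0,"jaw":255}]' 40 >/dev/null
python3 - <<'E'
from h import *
plan([.422,-.1495,.006],[.990,.142])
E
```

```text
t 8.85 tcp [ 0.4237 -0.1512  0.012 ] gap 0.0504 F [ 0.2 -0.5 -0.6] tilt [-0.031  0.006 -1.   ] ty [ 0.991  0.131 -0.03 ] tz [ 0.131 -0.991 -0.01 ] q7 -0.11
yaw -0.012 shift cm now-axes [ 0.6  -0.13 -0.18] after-yaw axes [ 0.6  -0.13 -0.18]
```

```bash
python3 -m pendant '[{"tx":0.4,"ty":-0.1,"tz":-0.1,"yaw":0,"jaw":255},{"tx":0,"ty":0,"tz":0,"yaw":0,"jaw":255},{"tx":0,"ty":0,"tz":0,"yaw":0,"jaw":255},{"tx":0,"ty":0,"tz":0,"yaw":0,"jaw":255},{"tx":0,"ty":0,"tz":0,"yaw":0,"jaw":255},{"tx":0,"ty":0,"tz":0,"yaw":0,"jaw":255}]' 40 >/dev/null
python3 - <<'E'
from h import *
plan([.422,-.1495,.1],[.990,.142])
E
```

```text
t 9.45 tcp [ 0.4226 -0.1504  0.008 ] gap 0.0308 F [ 0.3 -0.1  2.2] tilt [-0.03   0.006 -1.   ] ty [ 0.991  0.131 -0.029] tz [ 0.131 -0.991 -0.01 ] q7 -0.12
yaw -0.011 shift cm now-axes [-9.19 -0.32 -0.18] after-yaw axes [-9.19 -0.32 -0.19]
```

Gripped with the gap at 30.8 mm, which is the 31 mm step. I'll lift and carry.

```bash
python3 -m pendant '[{"tx":-1,"ty":0,"tz":0,"yaw":0,"jaw":255},{"tx":-3,"ty":0,"tz":0,"yaw":0,"jaw":255},{"tx":-3,"ty":0,"tz":0,"yaw":0,"jaw":255},{"tx":-3,"ty":0,"tz":0,"yaw":0,"jaw":255},{"tx":-1,"ty":0,"tz":0,"yaw":0,"jaw":255},{"tx":0,"ty":0,"tz":0,"yaw":0.11,"jaw":255},{"tx":0,"ty":0,"tz":0,"yaw":0,"jaw":255}]' 40 >/dev/null
python3 - <<'E'
from h import *
plan([.6645,-.140,.12],[1,.019])
E
```

```text
t 10.15 tcp [ 0.4248 -0.1505  0.1235] gap 0.031 F [-0.7  0.8 -1.1] tilt [-0.033  0.007 -0.999] ty [ 0.999  0.019 -0.032] tz [ 0.019 -1.    -0.007] q7 -0.05
yaw -0.0 shift cm now-axes [-0.42 23.98 -0.59] after-yaw axes [-0.42 23.98 -0.59]
```

```bash
python3 -m pendant '[{"tx":0,"ty":1.5,"tz":0,"yaw":0,"jaw":255},{"tx":-0.2,"ty":3,"tz":-0.1,"yaw":0,"jaw":255},{"tx":-0.2,"ty":3,"tz":-0.1,"yaw":0,"jaw":255},{"tx":-0.2,"ty":3,"tz":-0.1,"yaw":0,"jaw":255},{"tx":-0.2,"ty":3,"tz":-0.1,"yaw":0,"jaw":255},{"tx":-0.2,"ty":3,"tz":-0.1,"yaw":0,"jaw":255},{"tx":0,"ty":3,"tz":-0.1,"yaw":0,"jaw":255},{"tx":0,"ty":3,"tz":0,"yaw":0,"jaw":255},{"tx":0,"ty":1,"tz":0,"yaw":0,"jaw":255},{"tx":0,"ty":0,"tz":0,"yaw":0,"jaw":255}]' 40 >/dev/null
python3 - <<'E'
from h import *
plan([.6645,-.140,.06],[1,.019])
d=grab('top','t3'); w=grab('wrist','w3'); s=grab('scene','s3')
cv2.imwrite('pics/c3.png',np.hstack([cv2.resize(s['img'],(400,300)),cv2.resize(w['img'],(400,300))]))
E
```

```text
t 11.15 tcp [ 0.6597 -0.1367  0.1131] gap 0.0311 F [ 0.   0.4 -1.3] tilt [-0.052  0.008 -0.999] ty [ 0.998  0.047 -0.052] tz [ 0.046 -0.999 -0.01 ] q7 -0.09
yaw 0.027 shift cm now-axes [5.27 0.74 0.41] after-yaw axes [5.27 0.75 0.39]
```

View pics/c3.png

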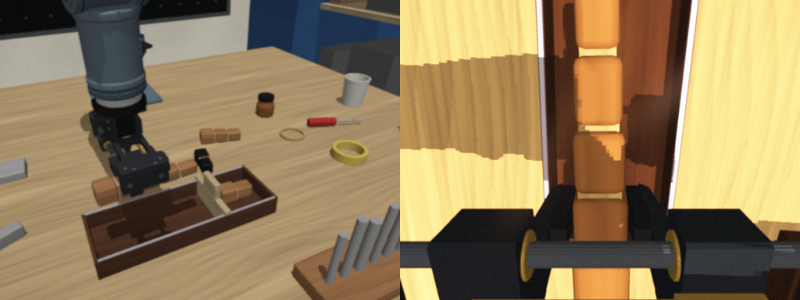

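The mandrel hangs level over the bay, between the walls (wrist half, cols 575–625 inside walls at 545 and 685). I'll check the end clearances numerically.

Run:
```python
from h import *
for t in ('t2','t3'):
    P=pts(load(t)); q=P.reshape(-1,3); m=(q[:,2]>.076)&(q[:,2]<.09)&(abs(q[:,0]-.661)<.04)&(q[:,1]>-.03)&(q[:,1]<.05)
    print(t,q[m].mean(0),m.sum(),q[m][:,1].min(),q[m][:,1].max())
d=load('s3'); q=pts(d); hsv=cv2.cvtColor(d['img'],cv2.COLOR_BGR2HSV)
m=(q[...,2]>.095)&(q[...,2]<.15)&(abs(q[...,0]-.66)<.03)&(q[...,1]>-.3)&(q[...,1]<.1)
p=q[m]; print('mandrel y',p[:,1].min(),p[:,1].max())
e=p[p[:,1]>p[:,1].max()-.03]; print('thin z',e[:,2].min(),e[:,2].max(),'x',np.median(e[:,0])); e=p[p[:,1]<p[:,1].min()+.03]; print('thick z',e[:,2].min(),e[:,2].max(),'x',np.median(e[:,0]))
```

```text
t2 [0.66010999 0.01279748 0.08492046] 195 0.007232563581865691 0.01850210435691315
t3 [0.65992173 0.01279495 0.0847667 ] 198 0.0072309685723209016 0.018533379176986265
mandrel y -0.19893944601293628 -0.01667210499082178
thin z 0.10477690402908102 0.127582546059617 x 0.6624733698311565
thick z 0.10565092203444953 0.13995599044977935 x 0.6776535677290374
```

Clearances are 22 mm at the thick end and 24 mm at the thin end, and the divider sits at tray y ≈ +0.063. I'll lower it.

```bash
python3 -m pendant '[{"tx":2,"ty":0.5,"tz":0,"yaw":0.03,"jaw":255},{"tx":2,"ty":0.1,"tz":0,"yaw":0,"jaw":255},{"tx":2,"ty":0.1,"tz":0,"yaw":0,"jaw":255},{"tx":1.5,"ty":0.1,"tz":0,"yaw":0,"jaw":255},{"tx":0,"ty":0,"tz":0,"yaw":0,"jaw":255}]' 40 >/dev/null
python3 - <<'E'
from h import *
plan([.6645,-.140,.015],[1,.019])
E
```

```text
t 11.8 tcp [ 0.6581 -0.1391  0.0372] gap 0.0306 F [-0.   0.1  0.1] tilt [-0.055  0.005 -0.998] ty [ 0.998  0.015 -0.055] tz [ 0.014 -1.    -0.006] q7 -0.15
yaw -0.005 shift cm now-axes [2.18 0.75 0.11] after-yaw axes [2.18 0.75 0.12]
```

```bash
python3 -m pendant '[{"tx":1,"ty":0.4,"tz":0,"yaw":0,"jaw":255},{"tx":0.6,"ty":0.2,"tz":0,"yaw":0,"jaw":255},{"tx":0.2,"ty":0.1,"tz":0,"yaw":0,"jaw":255},{"tx":0,"ty":0,"tz":0,"yaw":0,"jaw":255}]' 40 >/dev/null
python3 - <<'E'
from h import *
plan([.6645,-.140,.014],[1,.019])
E
```

```text
t 12.2 tcp [ 0.6655 -0.1395  0.0196] gap 0.0305 F [-0.2  0.8 -0.4] tilt [-0.052  0.004 -0.999] ty [ 0.999  0.015 -0.052] tz [ 0.014 -1.    -0.005] q7 -0.15
yaw -0.005 shift cm now-axes [ 0.56 -0.07  0.05] after-yaw axes [ 0.56 -0.08  0.05]
```

```bash
python3 -m pendant '[{"tx":0.4,"ty":0,"tz":0,"yaw":0,"jaw":255},{"tx":0.2,"ty":0,"tz":0,"yaw":0,"jaw":255},{"tx":0,"ty":0,"tz":0,"yaw":0,"jaw":255}]' 40
python3 - <<'E'
from h import *
plan([.6645,-.140,.014],[1,.019])
E
```

```text
time_s: 12.5
tool_pos: [0.666, -0.1395, 0.0145]
tcp_rot: [0.485, 0.517, -0.508, 0.49]
contact_force: [0.4, 0.1, -0.6]
finger_gap: 0.0312
t 12.5 tcp [ 0.666  -0.1395  0.0145] gap 0.0312 F [ 0.4  0.1 -0.6] tilt [-0.051  0.004 -0.999] ty [ 0.999  0.015 -0.05 ] tz [ 0.014 -1.    -0.005] q7 -0.15
yaw -0.005 shift cm now-axes [ 0.06 -0.15  0.05] after-yaw axes [ 0.06 -0.15  0.05]
```

```bash
python3 -m pendant '[{"tx":0.2,"ty":0,"tz":0,"yaw":0,"jaw":255},{"tx":0,"ty":0,"tz":0,"yaw":0,"jaw":255},{"tx":0,"ty":0,"tz":0,"yaw":0,"jaw":130},{"tx":0,"ty":0,"tz":0,"yaw":0,"jaw":130},{"tx":0,"ty":0,"tz":0,"yaw":0,"jaw":130},{"tx":0,"ty":0,"tz":0,"yaw":0,"jaw":130}]' 20
python3 - <<'E'
from h import *
plan([.664,-.140,.014],[1,.019])
E
```

```text
time_s: 13.1
tool_pos: [0.667, -0.1396, 0.0151]
tcp_rot: [0.485, 0.516, -0.507, 0.49]
contact_force: [0.7, 0.0, 0.1]
finger_gap: 0.0432
t 13.1 tcp [ 0.667  -0.1396  0.0151] gap 0.0432 F [0.7 0.  0.1] tilt [-0.049  0.003 -0.999] ty [ 0.999  0.014 -0.048] tz [ 0.014 -1.    -0.004] q7 -0.15
yaw -0.005 shift cm now-axes [ 0.12 -0.3   0.04] after-yaw axes [ 0.12 -0.3   0.04]
```

```bash
python3 -m pendant '[{"tx":-2,"ty":0,"tz":0,"yaw":0,"jaw":130},{"tx":-3,"ty":-0.2,"tz":0,"yaw":0,"jaw":130},{"tx":-4,"ty":0,"tz":0,"yaw":0,"jaw":130},{"tx":-4,"ty":0,"tz":0,"yaw":0,"jaw":130},{"tx":0,"ty":-4,"tz":2,"yaw":0,"jaw":130},{"tx":0,"ty":-4,"tz":2,"yaw":0,"jaw":130},{"tx":0,"ty":-4,"tz":2,"yaw":0,"jaw":130},{"tx":0,"ty":-4,"tz":2,"yaw":0,"jaw":130},{"tx":0,"ty":-4,"tz":2,"yaw":0,"jaw":130},{"tx":0,"ty":0,"tz":0,"yaw":0,"jaw":130}]' 20
python3 - <<'E'
from h import *
d=grab('top','t4'); s=grab('scene','s4')
cv2.imwrite('pics/c4.png',np.hstack([cv2.resize(d['img'],(400,300)),cv2.resize(s['img'],(400,300))]))
P=pts(d); q=P.reshape(-1,3); th=np.deg2rad(1.1); c=np.array([.663,-.0507])
l=(q[:,:2]-c)@np.array([[np.cos(th),-np.sin(th)],[np.sin(th),np.cos(th)]])
ok=(abs(l[:,0])<.05)&(q[:,2]>.02)
t=(abs(l[:,0])<.025)&(q[:,2]>.076)&(q[:,2]<.09)&(abs(l[:,1])<.16); print('tab y',l[t].mean(0))
for n,a,b in(('long',-.167,.054),('short',.072,.168)):
    m=ok&(l[:,1]>a)&(l[:,1]<b)&(q[:,2]<.05); r=cv2.minAreaRect((l[m]*1000).astype(np.float32)); print(n,r)
    for y in np.arange(a,b,.0185):
        k=m&(l[:,1]>=y)&(l[:,1]<y+.0185)
        if k.sum()>9: print(round(y,3),k.sum(),np.median(q[k,2]).round(4),l[k,0].min().round(3),l[k,0].max().round(3))
E
```

```text
time_s: 14.1
tool_pos: [0.4704, -0.2451, 0.1712]
tcp_rot: [0.486, 0.513, -0.505, 0.495]
contact_force: [-0.6, 0.1, 0.7]
finger_gap: 0.0432
tab y [-0.00140513  0.06355125]
long ((4.109467506408691, -59.76466369628906), (183.2808074951172, 32.56019592285156), 88.83280181884766)
-0.167 14 0.0401 -0.01 0.018
-0.149 195 0.0408 -0.013 0.019
-0.13 203 0.0393 -0.013 0.019
-0.112 175 0.0379 -0.013 0.018
-0.093 180 0.0368 -0.012 0.017
-0.075 157 0.0347 -0.011 0.017
-0.056 149 0.0333 -0.011 0.015
-0.038 139 0.0316 -0.01 0.014
-0.019 129 0.0311 -0.01 0.013
-0.001 121 0.0285 -0.009 0.013
0.018 87 0.0285 -0.009 0.013
short ((-13.261612892150879, 124.13407135009766), (70.45317077636719, 32.19860076904297), 85.27055358886719)
0.072 15 0.0342 -0.025 -0.002
0.09 184 0.0384 -0.032 0.001
0.109 175 0.0379 -0.03 0.001
0.128 159 0.0347 -0.027 0.001
0.146 110 0.0342 -0.026 0.003
```

View pics/c4.png

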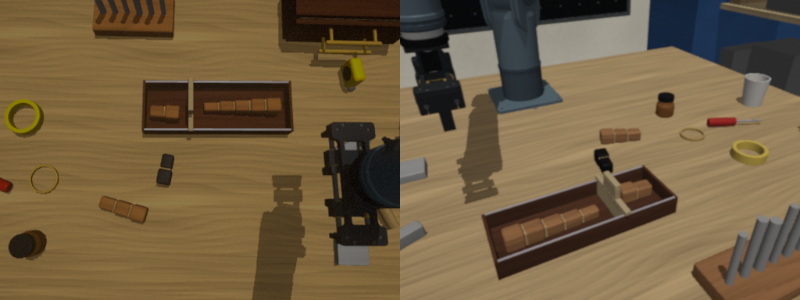

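The picture shows the long mandrel flat in the bay (top half, cols 204–280, row 105), the short one flat beyond the divider, and the gripper clear. I'm handing in.

```bash
python3 -c "
from plant import arm
print(arm.close_job())"
```

```text
the job is handed in; nothing more can be done
None
```

The long mandrel is lying flat in the enlarged bay, along the tray, and the job is handed in. I gripped the divider tab and slid it to tray y ≈ +0.063 m (0.021 m was needed). Then I picked up the long mandrel by its 31 mm step and lowered it into the bay.

**Last checks (top camera depth, before handing in):**

| Item | Measured | Required |
|---|---|---|
| Long mandrel centre, tray x | +0.004 m | −0.048 to 0.048 m |
| Long mandrel centre, tray y | −0.060 m | above −0.09 m |
| Long mandrel centre relative to the divider | −0.123 m | below −0.088 m |
| Long mandrel angle to the tray | about 1° | within 17° |
| Short mandrel centre, tray y | 0.124 m | below 0.16 m |
| Short mandrel centre relative to the divider | +0.06 m | above 0.018 m |

- **Flatness:** the long mandrel's top runs from about 40.5 mm at the thick end to 28.5 mm at the thin end, as expected for a bar lying flat on the tray floor. The short mandrel's top heights, about 38 and 34 mm, also fit lying flat.
- **Gripper:** it was clear of everything at about 14 s, well inside the 51 s limit.
- **Disagreements:** no check of the result failed. The tool drifted to a tilt of about 3° during the moves, which did not affect the placing. My first move command was refused because each row must contain all its keys; nothing moved.

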